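Unlock and take out the slicer's blade cassette

TASK

Take the blade cassette out of the vegetable slicer for washing: its black clamp knob has a left-hand thread, so turn it clockwise until it is loose or just meets its stop (do not strain the knob at a stop, either way, and do not drag on the cassette while it is still locked). Then draw the cassette forward out of the slot by its grip tab and lay it gently, flat and tab up, in the middle of the chopping board, and let go. Leave the other things on the counter where they are.

Things in the scene. Friction and masses are not known exactly. Their poses are not given: they have to be found in the camera images.
- slicer: vegetable slicer fixed to the counter: aluminium base 200 (x) x 150 (y) x 20 mm, origin at the centre of its underside, z up, front -x. Side rails (inner faces y = +/-47.5 mm, tops 32 mm above the counter) guide the cassette, which lies on the base. A bridge (x +20 to +72 mm, 125 mm wide, top 62 mm above the counter) covers the cassette's rear half with 1.2 mm of air
- slot_front (a point): front end of the slot, on top of the base (x = -100 mm, y = 0, 20 mm above the counter), axes as the slicer's. The cassette comes out only forward, along the slicer's -x: draw it at least 60 mm before lifting. A clamp screw through the bridge reaches into a hole in the cassette and locks it
- bridge: the fixed bridge; origin on its top, on the screw's vertical axis (slicer x = +45 mm, y = 0, 62 mm above the counter), axes as the slicer's. The knob, a black ribbed drum 48 mm across, 32 mm tall, is centred over it on a 20 mm thick neck; its underside is 16 to 26 mm above the bridge (higher as it unscrews). Left-hand thread: clockwise from above loosens and raises it, 2 mm per rad
- knob_centre (a point): fixed point on the screw's axis 36 mm above the bridge, inside the knob's drum, axes as the slicer's. How far the knob is done up is not known: 1.6 to 4.3 rad clockwise bring it to a dead stop; the cassette is free from 0.5 rad before that stop on. The knob stays on the slicer. Turning takes about 0.15 N m; the torque builds up only at the stops at either end
- knob_give (a joint): elastic twist of the knob on its screw, rad, positive when the knob is turned clockwise: 1.5 N m per rad, 0 with hands off, about 0.1 while the screw turns, growing once the screw is at a stop. Beyond 0.4 rad (0.6 N m) either way the hub is overstrained
- cassette: blade cassette, 0.22 kg: a grey plastic plate 134 (x) x 90 (y) x 8 mm with two flush blades, origin at the centre of its underside, z up; in the slot its axes are the slicer's and its origin is 20 mm above the slicer's. An upright grip tab, 34 mm along x, 12 mm thick along y, from 8 to 48 mm above the underside, centred at x = -12 mm: pinch it across y. Screw hole (12 mm) at x = +45 mm
- grip_tab (a point): middle of the top edge of the cassette's grip tab (48 mm above the cassette's underside); axes as the cassette's
- board: wooden chopping board lying fixed on the counter, 240 (x) x 200 (y) x 18 mm thick, nothing on it; origin at the centre of its underside
- tumbler: clear drinking glass, open at the top, 60 mm across, 85 mm tall; origin at the centre of its foot. Bystander
- bowl: small amber glass bowl, 84 mm across, 40 mm tall; origin at the centre of its foot. Bystander
- jar: glass storage jar with a wooden cap, 80 mm across, 110 mm tall; origin at the centre of its foot. Bystander
- soap: white dish-soap bottle with a red cap, 64 mm across, 190 mm tall; origin at the centre of its foot. Bystander
- grater: steel box grater 90 x 70 mm, 184 mm tall with its handle; origin at the centre of its foot. Bystander
- mug: white mug, 80 mm across, 90 mm tall; origin at the centre of its foot. Bystander
- spoon: wooden spoon 200 mm long lying on the counter; origin under its middle. Bystander
There are look-alikes about, which are no part of the job. Several things have the shape of the slicer; the one meant has the colours described above. What is shaped like the cassette but orange is not meant.

How it is judged (in metres and radians):
On the way:
1. the cassette has been drawn at least 55 mm forward in its slot (x of cassette in the frame of slicer below -0.055 m and z of cassette in the frame of slicer below 0.045 m).
At the end, for the whole second after the job is handed in: The cassette lies flat (within 0.06 rad) and tab up on the chopping board, its centre within 60 mm of the board's centre, at rest and let go (horizontal distance between cassette and board below 0.06 m and height (world z) of cassette between 0.013 and 0.023 m and angle between cassette's own z axis and vertical below 0.06 rad and linear speed of cassette below 0.02 m/s and contact force between the fingers and cassette below 0.1 N); the robot touches nothing.
It fails at once if the clamp knob was strained at a stop (twisted more than 0.4 rad, 0.6 N m, either way) (value of joint knob_give above 0.4 rad or value of joint knob_give below -0.4 rad).
It fails at once if the cassette was dragged against the locking screw or the bridge with more than 20 N (contact force between cassette and bridge above 20 N).
It fails at once if the cassette was dropped or pressed on the board with more than 60 N (contact force between cassette and board above 60 N).
It fails at once if the cassette fell or was slammed onto the board (faster than 0.4 m/s within 17 mm of it) (horizontal distance between cassette and board below 0.12 m and height (world z) of cassette below 0.035 m and linear speed of cassette above 0.4 m/s).
It fails at once if another thing on the counter was moved more than 30 mm or knocked over (distance of any of tumbler, bowl, jar, soap, grater, mug, spoon from where it was at the start of the episode above 0.03 m or angle between any of tumbler, bowl, jar, soap, grater, mug's own z axis and vertical above 0.5 rad).
It also fails if it takes over 72 s, if anything falls off the work surface, if the arm or the gripper's body presses on something with over 40 N, if the wrist force passes 120 N, or if a joint passes its speed limit or range.

ROBOT

A 7-joint arm with a two-finger parallel gripper is mounted at the origin on the work surface. World frame = base frame: x ahead of the robot, y to its left, z up, the work surface at z = 0. Lengths are in m, angles in degrees, forces in N, time in s.
With the tool pointing down it reaches from about 0.425 to 0.875 m from the base axis. Payload 4.7 kg.
Tool frame: the origin (TCP) lies between the finger pads; the fingertips stand env.finger_overhang ahead of it and the grasp point (between the pads) lies 5 mm behind it (env.finger_overhang is the distance from the TCP to the fingertips, in m); z points along the fingers, y is the line along which they close (so a half turn about z gives the same grasp; the last joint's range is limited). The gripper opens to 87 mm and grips with 3 to 60 N. Pads are 19 mm wide; open, the fingers measure 117 mm over their backs; the gripper's body (75 mm by 190 mm) begins 51 mm behind the grasp point.
Start: joints at [73.574, 18.392, -4.016, 83.108, 1.295, 78.541, -3.26], TCP at [0.193, -0.621, 0.237] pointing down, gripper open.
Joint ranges: [-163.93, 163.93], [-17.29, 119.83], [-79.2, 71.16], [3.27, 140.29], [-89.18, 269.18], [5.43, 117.66], [-154.24, 154.24]. Speed limits (degrees/s): [147.25, 147.25, 180, 180, 180, 180, 180].

INTERFACE

Orientations are given as [roll, pitch, yaw] about the fixed x, y, z axes, in that order (R = Rz(yaw) Ry(pitch) Rx(roll)).
In Python, from cell import telemetry, eyes, env, models gives the robot as it stands. The module is installed in compiled form; this text tells all that it offers.
- The arm moves only by the tool drive_tool, never from a script. Its arguments are lists of equal length, an entry for each row: "angular": the turn, a rotation vector about the tool's x, y, z in rad, a list of three; "delta_pos": the shift along the tool's x, y, z in cm, a list of three; "gripper": the finger opening in cm, from 0 to 8.7. A call has 1 to 20 rows; each row shifts and turns the commanded pose from where the row before left it, along the tool's axes as they then stand; what a row does not reach is not made up. A row lasts 1/10 s, in which the tool goes at most 50 mm and 8.59 degrees, less where a joint would pass 70% of its speed; a pose out of reach is approached as far as the arm can. A call with a gripper value outside its range is refused whole. The fingers move at their own pace and stop on an object; "squeeze" is the grip in N (left out, the last holds). Time passes only in rows, so rows that do not move let the fingers close. It gives the time, the measured TCP pose, the force, the opening and the grip force at its end, in the units of the state.
- telemetry.get_obs(): the state, without advancing time (a new reading comes with each control period).
- eyes.read_camera(name): name is "scene" or "side" or "wrist"; returns a dict with "pixels" (400x640x3 uint8, red, green, blue), "mtx" (3x3 intrinsics, pixels), "origin" and "orientation" of the camera in the world. Camera axes: x right, y down, z forward; pixel columns grow to the right and rows downward; lengths in m; the calibration is good to about 2 mm. A picture is of the moment at which its call begins. There is no depth.
- env.sign_off(): hands the job in; it is judged then, once.
Trained networks look in a picture, given as the dict that the camera call returned (one of the last four; its "shot" number tells which), for a name from the list of things; names that differ only in an ending like _2 or _b are one class to them, and where a whole thing is asked for, a point or a joint stands for the part that bears it (a point fixed in the world has none). Each returns a list of dicts, best first, with "p" (0 to 1); they miss things now and then, are a little off and sometimes report something else, mostly with a low value. They report only what shows in the picture. A call takes as long as a camera call. They do not tell look-alikes from the thing itself.
- models.search_frame(picture, target): "centre" ([column, row] in pixels, amid what is visible of it).
- models.cut_out(picture, target): "pixels" (400x640 bool, what is visible of it) and "centre" ([column, row] in pixels, amid what is visible of it).
The state is a dict: "time_s": time; "qpos": joint angles; "joint_velocities": joint speeds; "effort": joint torques, N m; "tool_pos": TCP position; "tool_rot": TCP orientation; "force": force on the tool from outside, world axes, zero at the start; "wrist_torque": the same for the moment, N m; "grip_width": finger opening in m; "grasp_force": force on a finger pad.
Only numpy, scipy, OpenCV 4.12 (cv2) and the standard library are available. Lean on these libraries where they do the work, as an engineer would, in place of code of your own. Each camera call takes 0.05 s, during which the arm holds its last target. There are 200 camera calls.

## Working session

There is one attempt and no reset: what is moved stays moved. The work goes in short steps, Python scripts to look and compute and a tool call to move; the robot and the scene stay as the last step left them, time stands still between calls to the robot, and variables do not carry over. Pictures are saved under pics/ and viewed, at most 10 in all, crops included, and the job is handed in when it is done.

Besides the shell and the picture viewer there is one more tool, called after ">>>" in YAML: its name, and indented under it one key for each argument. drive_tool: Moves the arm, as the interface text tells. Its arguments: {"type":"object","properties":{"angular":{"type":"array","items":{"type":"array","items":{"type":"number"}}},"delta_pos":{"type":"array","items":{"type":"array","items":{"type":"number"}}},"gripper":{"type":"array","items":{"type":"number"}},"squeeze":{"type":"number"}},"required":["angular","delta_pos","gripper"]}

```bash
mkdir -p pics; python3 - <<'E'
from cell import telemetry, eyes, env, models
import cv2,numpy as np
o=telemetry.get_obs(); print({k:np.round(v,3) if not isinstance(v,str) else v for k,v in o.items()}); print(env.finger_overhang)
for n in("scene","side"):
    p=eyes.read_camera(n); cv2.imwrite(f"pics/{n}0.png",p["pixels"][:,:,::-1]); print(n,p["mtx"],p["origin"],p["orientation"])
    for t in("slicer","board","cassette","knob_give"):
        print(t,[(np.round(d["centre"]),round(d["p"],2)) for d in models.search_frame(p,t)])
E
```

```text
{'time_s': np.float64(0.0), 'qpos': array([73.574, 18.441, -4.017, 83.175,  1.296, 78.541, -3.261]), 'joint_velocities': array([ 0.103, -0.046, -0.103, -0.077, -0.074, -0.022,  0.07 ]), 'effort': array([ 0.0000e+00, -4.9129e+01, -4.0400e-01, -3.1253e+01, -6.4000e-02,
        4.4000e-02,  0.0000e+00]), 'tool_pos': array([ 0.192, -0.62 ,  0.235]), 'tool_rot': array([-1.79888e+02,  6.00000e-03,  1.72360e+01]), 'force': array([-0.647, -0.006, -0.34 ]), 'wrist_torque': array([ 0.072,  0.045, -0.019]), 'grasp_force': np.float64(0.0), 'grip_width': np.float64(0.087)}
0.014
scene [[375.33839292   0.         317.76534592]
 [  0.         375.33839292 204.71015441]
 [  0.           0.           1.        ]] [1.207672   0.09684887 0.84665195] [-137.43932814    1.15015749   96.71345859]
slicer [(array([434., 164.]), 0.8), (array([406., 240.]), 0.79)]
board [(array([246., 229.]), 0.6)]
cassette [(array([394., 220.]), 0.81), (array([482., 288.]), 0.56)]
knob_give [(array([411., 229.]), 0.93), (array([446., 157.]), 0.61)]
side [[427.83238794   0.         319.92858305]
 [  0.         427.83238794 198.41704974]
 [  0.           0.           1.        ]] [0.39270144 0.92291083 0.85414894] [-129.67961986   -0.88180287 -171.23044958]
slicer [(array([423., 337.]), 0.62), (array([288., 280.]), 0.57)]
board [(array([321., 177.]), 0.94), (array([244., 179.]), 0.18)]
cassette [(array([219., 345.]), 0.97), (array([307., 271.]), 0.58), (array([274., 256.]), 0.5)]
knob_give [(array([412., 316.]), 0.83), (array([277., 258.]), 0.81)]
```

View pics/scene0.png

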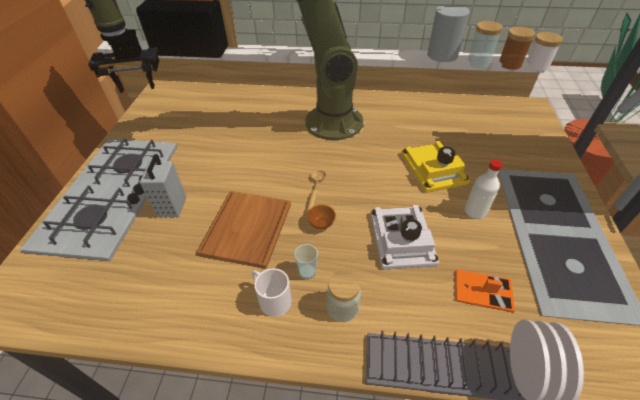

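View pics/side0.png

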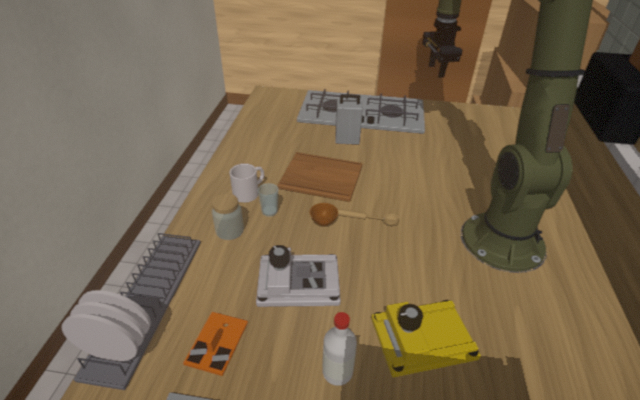

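```bash
cat > h.py <<'E'
import numpy as np,cv2
from scipy.spatial.transform import Rotation as R
from scipy.optimize import minimize
def proj(p,X):
    Rc=R.from_euler("xyz",p["orientation"],degrees=True).as_matrix()
    c=(np.asarray(X)-p["origin"])@Rc; u=c@p["mtx"].T; return u[:,:2]/u[:,2:]
def ray(p,uv,z):
    Rc=R.from_euler("xyz",p["orientation"],degrees=True).as_matrix()
    d=Rc@np.linalg.inv(p["mtx"])@np.array([*uv,1]); return p["origin"]+d*(z-p["origin"][2])/d[2]
def box(x0,x1,y0,y1,z0,z1): return np.array([[x,y,z] for x in(x0,x1) for y in(y0,y1) for z in(z0,z1)])
a=np.linspace(0,6.28,24)
def drum(x,r,z0,z1): return np.array([[x+r*np.cos(t),r*np.sin(t),z] for t in a for z in(z0,z1)])
SL=[box(-.1,.1,-.075,.075,0,.02),box(.02,.072,-.0625,.0625,.02,.062),box(-.1,.1,-.0625,-.0475,.02,.032),box(-.1,.1,.0475,.0625,.02,.032)]
KN=[drum(.045,.024,.082,.114)]
TAB=[box(-.029,.005,-.006,.006,.028,.068)]
BO=[box(-.12,.12,-.1,.1,0,.018)]
def place(P,q):
    c,s=np.cos(q[2]),np.sin(q[2]); return P@np.array([[c,s,0],[-s,c,0],[0,0,1]])+[q[0],q[1],0]
def render(p,parts,q):
    m=np.zeros((1600,2560),np.uint8)
    for P in parts:
        h=cv2.convexHull((proj(p,place(P,q))*4+2).astype(np.float32)); cv2.fillConvexPoly(m,np.clip(h,-9000,9000).astype(np.int32),1)
    return cv2.resize(m.astype(np.float32),(640,400),interpolation=cv2.INTER_AREA)
def fit(views,parts,q0):
    def cost(q):
        s=0
        for p,m in views:
            r=render(p,parts,q); s+=np.abs(r-m).sum()/m.sum()
        return s
    q0=np.array(q0,float)
    for d in(.03,.006):
        o=minimize(cost,q0,method="Nelder-Mead",options=dict(initial_simplex=np.vstack([q0]+[q0+v for v in np.diag([d,d,d*5])]),xatol=1e-4,fatol=1e-4)); q0=o.x
    return q0,o.fun/len(views)
E
python3 - <<'E'
from h import *
from cell import eyes,models
S=eyes.read_camera("scene");D=eyes.read_camera("side")
def pick(p,t,uv):
    return min(models.cut_out(p,t),key=lambda d:np.hypot(*(np.array(d["centre"])-uv)))
G={}
for t,us,ud in(("slicer",(404,238),(298,280)),("board",(246,229),(321,177)),("knob_give",(411,229),(278,257)),("cassette",(394,220),(307,271))):
    for p,u,n in((S,us,"S"),(D,ud,"D")):
        d=pick(p,t,u);G[t,n]=d["pixels"];print(t,n,np.round(d["centre"]),d["pixels"].sum(),round(d["p"],2))
b0=ray(S,(246,229),.018);s0=ray(S,(404,240),.02);print(b0,s0)
print("board",fit([(S,G["board","S"]),(D,G["board","D"])],BO,[*b0[:2],0]))
V=[(p,(G["slicer",n]|G["knob_give",n]|G["cassette",n]).astype(float)) for p,n in((S,"S"),(D,"D"))]
q,c=fit(V,SL+KN+TAB,[*s0[:2],0]);print("slicer",q,np.degrees(q[2]),c)
for t,z in(("tumbler",.085),("bowl",.04),("soap",.19),("jar",.1),("mug",.09),("grater",.18)):
    d=models.search_frame(S,t)[:1]; print(t,[np.round(ray(S,x["centre"],z/2),3) for x in d])
E
```

```text
slicer S [407. 242.] 2988 0.65
slicer D [306. 273.] 960 0.33
board S [247. 234.] 4772 0.74
board D [325. 176.] 2890 0.87
knob_give S [411. 231.] 398 0.65
knob_give D [274. 257.] 403 0.93
cassette S [396. 220.] 360 0.83
cassette D [304. 276.] 994 0.81
[ 0.56701113 -0.20085211  0.018     ] [0.56253539 0.2419227  0.02      ]
board (array([ 0.5501209 , -0.20674705, -0.1055161 ]), np.float64(0.038965041171539865))
slicer [0.54115287 0.23508452 0.21326894] 12.219410209424012 1.113837150880497
tumbler [array([ 0.663, -0.013,  0.042])]
bowl [array([0.497, 0.011, 0.02 ])]
soap [array([0.432, 0.459, 0.095])]
jar [array([0.765, 0.09 , 0.05 ])]
mug [array([ 0.776, -0.077,  0.045])]
grater [array([ 0.502, -0.457,  0.09 ])]
```

```bash
python3 - <<'E'
from h import *
from cell import eyes,models
S=eyes.read_camera("scene");D=eyes.read_camera("side")
near=lambda p,t,u:[d for d in models.cut_out(p,t) if np.hypot(*(np.array(d["centre"])-u))<30]
M=[]
for p,u in((S,(404,238)),(D,(298,280))):
    m=np.zeros((400,640),bool)
    for t in("slicer","cassette","knob_give"):
        for d in near(p,t,u): m|=d["pixels"]; print(t,d["centre"],d["pixels"].sum(),d["p"])
    M.append(m.astype(float)); print(m.sum())
for V in([(S,M[0])],[(D,M[1])],[(S,M[0]),(D,M[1])]):
    q,c=fit(V,SL+KN+TAB,[.56,.24,0.]);print(q,np.degrees(q[2]),c)
E
```

```text
slicer [406.4, 240.3] 3107 0.59
cassette [394.7, 220.4] 358 0.89
knob_give [412.7, 229.1] 365 0.56
3433
slicer [286.8, 283.1] 3311 0.67
cassette [306.0, 273.3] 1003 0.91
4286
[0.5412918  0.23830665 0.1825538 ] 10.459562476738643 0.03289761141858433
[0.54153789 0.23776298 0.18481261] 10.588982669113225 0.037491250583294444
[0.54172675 0.23784178 0.18595446] 10.654405704780128 0.03564572598257504
```

>>> drive_tool:
  angular:
    - [0,0,0]
    - [0,0,0]
    - [0,0,0]
    - [0,0,0]
    - [0,0,0]
    - [0,0,0]
    - [0,0,0]
    - [0,0,0]
    - [0,0,0]
    - [0,0,0]
    - [0,0,0]
    - [0,0,0]
  delta_pos:
    - [3.33,-2.63,-0.4]
    - [3.33,-2.63,-0.4]
    - [3.33,-2.63,-0.4]
    - [3.33,-2.63,-0.4]
    - [3.33,-2.63,-0.4]
    - [3.33,-2.63,-0.4]
    - [3.33,-2.63,-0.4]
    - [3.33,-2.63,-0.4]
    - [3.33,-2.63,-0.4]
    - [3.33,-2.63,-0.4]
    - [3.33,-2.63,-0.4]
    - [3.33,-2.63,-0.4]
  gripper: [8.7,8.7,8.7,8.7,8.7,8.7,8.7,8.7,8.7,8.7,8.7,8.7]

```text
time_s: 2.9
tool_pos: [0.4815, -0.1995, 0.2851]
tool_rot: [179.9, -0.0, 17.2]
force: [0.6, -0.4, -0.1]
grip_width: 0.087
grasp_force: 0.0
```

>>> drive_tool:
  angular:
    - [0,0,0]
    - [0,0,0]
    - [0,0,0]
    - [0,0,0]
    - [0,0,0]
    - [0,0,0]
    - [0,0,0]
    - [0,0,0]
    - [0,0,0]
    - [0,0,0]
    - [0,0,0]
    - [0,0,0]
    - [0,0,0]
  delta_pos:
    - [1.94,-3.29,0]
    - [1.94,-3.29,0]
    - [1.94,-3.29,0]
    - [1.94,-3.29,0]
    - [1.94,-3.29,0]
    - [1.94,-3.29,0]
    - [1.94,-3.29,0]
    - [1.94,-3.29,0]
    - [1.94,-3.29,0]
    - [1.94,-3.29,0]
    - [1.94,-3.29,0]
    - [1.94,-3.29,0]
    - [0,0,0]
  gripper: [8.7,8.7,8.7,8.7,8.7,8.7,8.7,8.7,8.7,8.7,8.7,8.7,8.7]

```text
time_s: 4.2
tool_pos: [0.5844, 0.252, 0.284]
tool_rot: [-179.7, 0.0, 17.7]
force: [-0.7, -0.5, -0.9]
grip_width: 0.0875
grasp_force: 0.0
```

>>> drive_tool:
  angular:
    - [0,0,-0.14]
    - [0,0,-0.14]
    - [0,0,-0.14]
    - [0,0,-0.14]
    - [0,0,-0.14]
    - [0,0,-0.14]
    - [0,0,-0.14]
    - [0,0,-0.14]
    - [0,0,-0.14]
    - [0,0,-0.14]
    - [0,0,0]
  delta_pos:
    - [0,0,0]
    - [0,0,0]
    - [0,0,0]
    - [0,0,0]
    - [0,0,0]
    - [0,0,0]
    - [0,0,0]
    - [0,0,0]
    - [0,0,0]
    - [0,0,0]
    - [0,0,0]
  gripper: [8.7,8.7,8.7,8.7,8.7,8.7,8.7,8.7,8.7,8.7,8.7]

```text
time_s: 5.3
tool_pos: [0.5862, 0.2442, 0.2844]
tool_rot: [-180.0, 0.0, 97.4]
force: [0.8, 0.2, 1.0]
grip_width: 0.0872
grasp_force: 0.0
```

```bash
python3 - <<'E'
from h import *
from cell import eyes,models,telemetry
o=telemetry.get_obs();print(o["qpos"].round(1),o["tool_pos"],o["tool_rot"],o["time_s"])
p=eyes.read_camera("wrist");cv2.imwrite("pics/w1.png",p["pixels"][:,:,::-1])
for t in("knob_give","cassette","slicer"):
  for d in models.cut_out(p,t): print(t,d["centre"],d["p"],d["pixels"].sum(),ray(p,d["centre"],.11 if t[0]=="k" else .028).round(4))
print(proj(p,place(np.array([[.045,0,.11],[-.012,0,.068]]),[.5417,.2378,.186])))
E
```

```text
[ 18.   25.6 -59.4  79.7  21.9  86.9 -32.6] [0.58623963 0.24423619 0.28437286] [-1.79981610e+02  1.57922782e-02  9.74257288e+01] 5.3
knob_give [317.2, 177.0] 0.91 1423 [0.5825 0.253  0.11  ]
knob_give [39.4, 31.0] 0.77 3209 [0.286 0.366 0.11 ]
cassette [411.0, 41.4] 0.66 6097 [0.6803 0.4248 0.028 ]
cassette [267.2, 167.3] 0.64 3526 [0.5108 0.2391 0.028 ]
slicer [72.6, 61.2] 0.98 16866 [0.2496 0.3458 0.028 ]
slicer [304.6, 162.2] 0.61 10390 [0.5636 0.2535 0.028 ]
slicer [416.3, 313.6] 0.28 338 [0.7832 0.0185 0.028 ]
[[319.36920359 183.04126334]
 [276.17181183 177.6007423 ]]
```

>>> drive_tool:
  angular:
    - [0,0,-0.14]
    - [0,0,-0.14]
    - [0,0,-0.14]
    - [0,0,-0.14]
    - [0,0,-0.14]
    - [0,0,-0.14]
    - [0,0,-0.14]
    - [0,0,-0.14]
    - [0,0,-0.14]
    - [0,0,-0.14]
    - [0,0,0]
  delta_pos:
    - [0,0,0]
    - [0,0,0]
    - [0,0,0]
    - [0,0,0]
    - [0,0,0]
    - [0,0,0]
    - [0,0,0]
    - [0,0,0]
    - [0,0,0]
    - [0,0,0]
    - [0,0,0]
  gripper: [8.7,8.7,8.7,8.7,8.7,8.7,8.7,8.7,8.7,8.7,8.7]

```text
time_s: 6.6
tool_pos: [0.5861, 0.2449, 0.2843]
tool_rot: [-180.0, -0.0, 177.6]
force: [-0.3, 1.0, 0.3]
grip_width: 0.0868
grasp_force: 0.0
```

```bash
cat > w.py <<'E'
from h import *
from cell import eyes,models,telemetry
import sys
o=telemetry.get_obs();print(o["qpos"].round(1),o["tool_pos"].round(4),o["tool_rot"].round(2),o["time_s"])
p=eyes.read_camera("wrist");cv2.imwrite(sys.argv[1],p["pixels"][:,:,::-1])
k=[d for d in models.cut_out(p,"knob_give")]
e=proj(p,place(np.array([[.045,0,.1]]),[.5417,.2378,.186]))[0];print("expect",e)
d=min(k,key=lambda d:np.hypot(*(np.array(d["centre"])-e)));print(d["centre"],d["p"])
for h in(0,.005,.01):
    D=[drum(0,.024,.078+h,.11+h)]
    q,c=fit([(p,d["pixels"].astype(float))],D,[.586,.246,0]);print(h,q.round(4),c)
E
python3 w.py pics/w2.png
```

```text
[ 24.7  33.3 -74.5  79.5  31.9  90.5  41. ] [0.5861 0.2449 0.2843] [-1.800e+02 -2.000e-02  1.776e+02] 6.6
expect [319.63748672 182.60578005]
[319.6, 178.3] 0.89
0 [0.5828 0.2472 0.0959] 0.03278907922912205
0.005 [0.5814 0.2473 0.069 ] 0.05174875089221984
0.01 [0.5803 0.2473 0.1573] 0.07954139900071378
```

>>> drive_tool:
  angular:
    - [0,0,-0.14]
    - [0,0,-0.14]
    - [0,0,-0.14]
    - [0,0,0]
  delta_pos:
    - [0,0,0]
    - [0,0,0]
    - [0,0,0]
    - [0,0,0]
  gripper: [8.7,8.7,8.7,8.7]

```text
time_s: 7.1
tool_pos: [0.5861, 0.245, 0.2845]
tool_rot: [-180.0, -0.0, -158.4]
force: [-0.2, -0.2, 0.5]
grip_width: 0.0867
grasp_force: 0.0
```

```bash
python3 w.py pics/w3.png
```

```text
[ 25.3  34.5 -76.4  79.4  33.4  91.1  64. ] [0.5861 0.245  0.2845] [-179.98   -0.   -158.41] 7.1
expect [319.43192053 182.78823123]
[323.0, 180.4] 0.81
0 [0.5831 0.2472 0.0616] 0.046636363636363636
0.005 [0.582  0.2469 0.0681] 0.06709090909090909
0.01 [0.581  0.2463 0.13  ] 0.09786363636363636
```

>>> drive_tool:
  angular:
    - [0,0,0]
    - [0,0,0]
    - [0,0,0]
    - [0,0,0]
    - [0,0,0]
    - [0,0,0]
    - [0,0,0]
    - [0,0,0]
    - [0,0,0]
  delta_pos:
    - [0.1,0.2,2.4]
    - [0,0,2.4]
    - [0,0,2.4]
    - [0,0,2.4]
    - [0,0,2.4]
    - [0,0,2.4]
    - [0,0,2.4]
    - [0,0,2.3]
    - [0,0,0]
  gripper: [8.7,8.7,8.7,8.7,8.7,8.7,8.7,8.7,8.7]

```text
time_s: 8.1
tool_pos: [0.5828, 0.245, 0.0903]
tool_rot: [-180.0, -0.3, -158.5]
force: [-1.1, 0.2, -0.3]
grip_width: 0.0871
grasp_force: 0.0
```

>>> drive_tool:
  angular:
    - [0,0,0]
    - [0,0,0]
    - [0,0,0]
    - [0,0,0]
    - [0,0,0]
    - [0,0,0]
    - [0,0,0]
  delta_pos:
    - [0,0,0]
    - [0,0,0]
    - [0,0,0]
    - [0,0,0]
    - [0,0,0]
    - [0,0,0]
    - [0,0,0]
  gripper: [4.4,4.4,4.4,4.4,4.4,4.4,4.4]
  squeeze: 9

```text
time_s: 8.8
tool_pos: [0.5843, 0.2473, 0.0939]
tool_rot: [179.9, 0.0, -158.2]
force: [-0.1, 0.4, 1.7]
grip_width: 0.0478
grasp_force: 9.0
```

```bash
cat > s.py <<'E'
from cell import telemetry
o=telemetry.get_obs()
for k in("time_s","qpos","tool_pos","tool_rot","force","wrist_torque","grip_width","grasp_force"):print(k,o[k].round(3))
E
python3 s.py
```

```text
Traceback (most recent call last):
  File "s.py", line 3, in <module>
    for k in("time_s","qpos","tool_pos","tool_rot","force","wrist_torque","grip_width","grasp_force"):print(k,o[k].round(3))
                                                                                                              ^^^^^^^^^^
AttributeError: 'float' object has no attribute 'round'
```

Gripped (47.8 mm). Turn 0.4 rad clockwise and check torque.

>>> drive_tool:
  angular:
    - [0,0,0.08]
    - [0,0,0.08]
    - [0,0,0.08]
    - [0,0,0.08]
    - [0,0,0.08]
  delta_pos:
    - [0,0,-0.016]
    - [0,0,-0.016]
    - [0,0,-0.016]
    - [0,0,-0.016]
    - [0,0,-0.016]
  gripper: [4.4,4.4,4.4,4.4,4.4]

```text
time_s: 9.3
tool_pos: [0.5842, 0.247, 0.0945]
tool_rot: [180.0, 0.0, 178.7]
force: [-0.6, 1.8, 0.3]
grip_width: 0.0476
grasp_force: 9.0
```

```bash
sed -i 's/import telemetry/import telemetry\nimport numpy as np/; s/o\[k\].round(3)/np.round(o[k],3)/' s.py; python3 s.py
```

```text
time_s 9.3
qpos [ 21.743  39.241 -65.402  93.123  37.15   72.214  37.989]
tool_pos [0.584 0.247 0.094]
tool_rot [1.79981e+02 8.00000e-03 1.78677e+02]
force [-0.61   1.815  0.332]
wrist_torque [ 0.206 -0.083  0.124]
grip_width 0.048
grasp_force 8.994
```

>>> drive_tool:
  angular:
    - [0,0,0.09]
    - [0,0,0.09]
    - [0,0,0.09]
    - [0,0,0.09]
    - [0,0,0.09]
    - [0,0,0.09]
    - [0,0,0.09]
    - [0,0,0.09]
    - [0,0,0.09]
    - [0,0,0.09]
    - [0,0,0.09]
  delta_pos:
    - [0,0,-0.018]
    - [0,0,-0.018]
    - [0,0,-0.018]
    - [0,0,-0.018]
    - [0,0,-0.018]
    - [0,0,-0.018]
    - [0,0,-0.018]
    - [0,0,-0.018]
    - [0,0,-0.018]
    - [0,0,-0.018]
    - [0,0,-0.018]
  gripper: [4.4,4.4,4.4,4.4,4.4,4.4,4.4,4.4,4.4,4.4,4.4]

```text
time_s: 10.4
tool_pos: [0.5838, 0.2464, 0.0964]
tool_rot: [-179.9, 0.0, 121.9]
force: [-1.2, -0.8, 2.4]
grip_width: 0.0475
grasp_force: 9.0
```

```bash
python3 s.py
```

```text
time_s 10.4
qpos [ 15.681  33.005 -54.56   93.223  28.44   68.829 -13.188]
tool_pos [0.584 0.246 0.096]
tool_rot [-1.79921e+02  2.20000e-02  1.21919e+02]
force [-1.192 -0.841  2.368]
wrist_torque [-0.18   0.353  0.21 ]
grip_width 0.047
grasp_force 8.993
```

>>> drive_tool:
  angular:
    - [0,0,0.07]
    - [0,0,0.07]
    - [0,0,0.07]
  delta_pos:
    - [0,0,-0.014]
    - [0,0,-0.014]
    - [0,0,-0.014]
  gripper: [4.4,4.4,4.4]

```text
time_s: 10.7
tool_pos: [0.5836, 0.2463, 0.0968]
tool_rot: [-179.9, 0.0, 109.9]
force: [-1.6, -0.2, 2.2]
grip_width: 0.0476
grasp_force: 9.0
```

```bash
python3 s.py | grep -E "torq|rot"
```

```text
tool_rot [-1.79903e+02  4.40000e-02  1.09939e+02]
wrist_torque [-0.194  0.442  0.198]
```

>>> drive_tool:
  angular:
    - [0,0,0.07]
    - [0,0,0.07]
    - [0,0,0.07]
  delta_pos:
    - [0,0,-0.014]
    - [0,0,-0.014]
    - [0,0,-0.014]
  gripper: [4.4,4.4,4.4]

```text
time_s: 11.0
tool_pos: [0.5835, 0.2463, 0.0972]
tool_rot: [-179.9, 0.1, 97.9]
force: [-2.4, -0.9, 1.6]
grip_width: 0.0479
grasp_force: 9.0
```

```bash
python3 s.py | grep -E "torq|rot"
```

```text
tool_rot [-1.79891e+02  6.40000e-02  9.79040e+01]
wrist_torque [-0.21   0.545  0.157]
```

>>> drive_tool:
  angular:
    - [0,0,0.08]
    - [0,0,0.08]
    - [0,0,0.08]
  delta_pos:
    - [0,-0.03,-0.016]
    - [0,-0.03,-0.016]
    - [0,-0.03,-0.016]
  gripper: [4.4,4.4,4.4]

```text
time_s: 11.3
tool_pos: [0.5831, 0.2463, 0.0977]
tool_rot: [-180.0, 0.1, 84.1]
force: [-0.4, 0.3, 1.7]
grip_width: 0.0475
grasp_force: 9.0
```

```bash
python3 s.py | grep -E "torq|rot"
```

```text
tool_rot [-1.79965e+02  5.90000e-02  8.41240e+01]
wrist_torque [-0.134  0.116  0.171]
```

>>> drive_tool:
  angular:
    - [0,0,0.08]
    - [0,0,0.08]
    - [0,0,0.08]
  delta_pos:
    - [0,0,-0.016]
    - [0,0,-0.016]
    - [0,0,-0.016]
  gripper: [4.4,4.4,4.4]

```text
time_s: 11.6
tool_pos: [0.5829, 0.2464, 0.0982]
tool_rot: [-180.0, 0.1, 70.4]
force: [-1.3, -0.4, 1.8]
grip_width: 0.0475
grasp_force: 9.0
```

```bash
python3 s.py | grep -E "torq|rot"
```

```text
tool_rot [-1.79959e+02  6.80000e-02  7.03750e+01]
wrist_torque [-0.093  0.376  0.145]
```

>>> drive_tool:
  angular:
    - [0,0,0.08]
    - [0,0,0.08]
    - [0,0,0.08]
  delta_pos:
    - [0,0,-0.016]
    - [0,0,-0.016]
    - [0,0,-0.016]
  gripper: [4.4,4.4,4.4]

```text
time_s: 11.9
tool_pos: [0.5828, 0.2465, 0.0987]
tool_rot: [-180.0, 0.1, 56.6]
force: [-2.2, -0.0, 2.2]
grip_width: 0.0478
grasp_force: 9.0
```

```bash
python3 s.py | grep -E "torq|rot"
```

```text
tool_rot [-1.7996e+02  7.8000e-02  5.6631e+01]
wrist_torque [-0.033  0.461  0.144]
```

>>> drive_tool:
  angular:
    - [0,0,0.08]
    - [0,0,0.08]
    - [0,0,0.08]
  delta_pos:
    - [0,0,-0.016]
    - [0,0,-0.016]
    - [0,0,-0.016]
  gripper: [4.4,4.4,4.4]

```text
time_s: 12.2
tool_pos: [0.5826, 0.2467, 0.0991]
tool_rot: [-180.0, 0.1, 42.9]
force: [-2.1, -0.5, 2.1]
grip_width: 0.0475
grasp_force: 9.0
```

```bash
python3 s.py | grep -E "torq|rot"
```

```text
tool_rot [-1.79963e+02  8.90000e-02  4.28920e+01]
wrist_torque [-0.005  0.469  0.217]
```

>>> drive_tool:
  angular:
    - [0,0,0.07]
    - [0,0,0.07]
  delta_pos:
    - [0,0,-0.014]
    - [0,0,-0.014]
  gripper: [4.4,4.4]

```text
time_s: 12.4
tool_pos: [0.5826, 0.2468, 0.0995]
tool_rot: [-180.0, 0.1, 34.9]
force: [-1.3, 0.6, 1.1]
grip_width: 0.0476
grasp_force: 9.0
```

```bash
python3 s.py | grep -E "torq|rot"
```

```text
tool_rot [-1.7997e+02  8.4000e-02  3.4892e+01]
wrist_torque [0.131 0.489 0.181]
```

>>> drive_tool:
  angular:
    - [0,0,0.08]
    - [0,0,0.08]
    - [0,0,0.06]
  delta_pos:
    - [0,0,-0.016]
    - [0,0,-0.016]
    - [0,0,-0.012]
  gripper: [4.4,4.4,4.4]

```text
time_s: 12.7
tool_pos: [0.5825, 0.247, 0.0999]
tool_rot: [-180.0, 0.1, 22.3]
force: [-2.3, 0.1, 3.0]
grip_width: 0.0478
grasp_force: 9.0
```

```bash
python3 s.py | grep -E "torq|rot|qpos"
```

```text
qpos [   2.682   26.105  -35.666   93.637   16.32    65.642 -104.73 ]
tool_rot [-1.79978e+02  8.90000e-02  2.22970e+01]
wrist_torque [0.195 0.495 0.131]
```

>>> drive_tool:
  angular:
    - [0,0,0.08]
    - [0,0,0.08]
    - [0,0,0.06]
  delta_pos:
    - [0,0,-0.016]
    - [0,0,-0.016]
    - [0,0,-0.012]
  gripper: [4.4,4.4,4.4]

```text
time_s: 13.0
tool_pos: [0.5825, 0.2472, 0.1003]
tool_rot: [-180.0, 0.1, 9.7]
force: [-2.5, 0.4, 2.0]
grip_width: 0.0479
grasp_force: 9.0
```

```bash
python3 s.py | grep -E "torq|rot|qpos"
```

```text
qpos [   0.988   25.546  -33.4     93.676   15.079   65.415 -116.482]
tool_rot [-1.7998e+02  8.6000e-02  9.6930e+00]
wrist_torque [0.268 0.49  0.132]
```

>>> drive_tool:
  angular:
    - [0,0,0.08]
    - [0,0,0.08]
    - [0,0,0.06]
  delta_pos:
    - [0,0,-0.016]
    - [0,0,-0.016]
    - [0,0,-0.012]
  gripper: [4.4,4.4,4.4]

```text
time_s: 13.3
tool_pos: [0.5825, 0.2473, 0.1007]
tool_rot: [-180.0, 0.1, -2.9]
force: [-2.5, 0.4, 2.1]
grip_width: 0.0477
grasp_force: 9.0
```

```bash
python3 s.py | grep -E "torq|rot|qpos"
```

```text
qpos [  -0.71    25.04   -31.164   93.719   13.899   65.215 -128.267]
tool_rot [-1.79988e+02  8.50000e-02 -2.90100e+00]
wrist_torque [0.363 0.538 0.16 ]
```

>>> drive_tool:
  angular:
    - [0,0,0]
    - [0,0,0.06]
    - [0,0,0.06]
  delta_pos:
    - [0,0,0]
    - [0,0,-0.012]
    - [0,0,-0.012]
  gripper: [4.4,4.4,4.4]
  squeeze: 13

```text
time_s: 13.6
tool_pos: [0.5826, 0.2474, 0.101]
tool_rot: [-180.0, 0.1, -9.7]
force: [-3.5, 1.5, 2.2]
grip_width: 0.0477
grasp_force: 13.0
```

```bash
python3 s.py | grep -E "torq|rot|qpos|grasp"; python3 - <<'E'
from cell import eyes
import cv2
p=eyes.read_camera("side");cv2.imwrite("pics/s1.png",cv2.resize(p["pixels"][200:340,200:400,::-1],None,fx=4,fy=4,interpolation=2))
E
```

```text
qpos [  -1.602   24.791  -29.984   93.733   13.282   65.111 -134.594]
tool_rot [-1.79978e+02  7.90000e-02 -9.66200e+00]
wrist_torque [0.38  0.622 0.132]
grasp_force 12.994
```

View pics/s1.png

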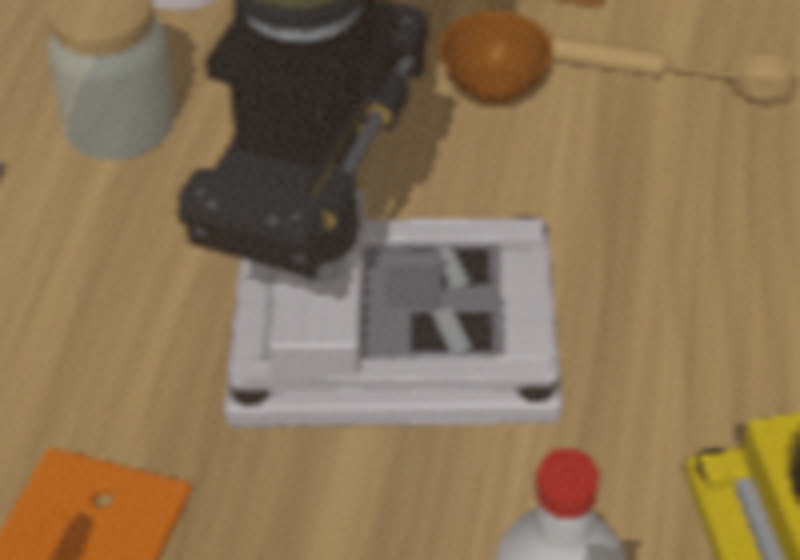

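>>> drive_tool:
  angular:
    - [0,0,0.07]
    - [0,0,0.07]
    - [0,0,0.06]
  delta_pos:
    - [0,0,-0.014]
    - [0,0,-0.014]
    - [0,0,-0.012]
  gripper: [4.4,4.4,4.4]
  squeeze: 9

```text
time_s: 13.95
tool_pos: [0.5827, 0.2475, 0.1014]
tool_rot: [-180.0, 0.1, -21.1]
force: [-3.4, 1.7, 1.9]
grip_width: 0.0477
grasp_force: 9.0
```

```bash
python3 s.py | grep -E "torq|rot|qpos|grasp"
```

```text
qpos [  -3.13    24.391  -27.99    93.769   12.274   64.954 -145.319]
tool_rot [-1.79978e+02  7.40000e-02 -2.10910e+01]
wrist_torque [0.548 0.596 0.151]
grasp_force 8.995
```

>>> drive_tool:
  angular:
    - [0,0,0]
    - [0,0,0]
    - [0,0,0]
    - [0,0,0]
    - [0,0,-0.14]
    - [0,0,-0.14]
    - [0,0,-0.14]
    - [0,0,-0.14]
    - [0,0,-0.14]
    - [0,0,-0.14]
    - [0,0,0]
    - [0,0,0]
  delta_pos:
    - [0,0,0]
    - [0,0,0]
    - [0,0,0]
    - [0,0,0]
    - [0,0,0]
    - [0,0,0]
    - [0,0,0]
    - [0,0,0]
    - [0,0,0]
    - [0,0,0]
    - [0,0,0]
    - [0,0,0]
  gripper: [7,7,7,7,7,7,7,7,7,7,7,7]

```text
time_s: 15.15
tool_pos: [0.5836, 0.2462, 0.1012]
tool_rot: [-180.0, 0.0, 26.8]
force: [-0.2, 0.1, -0.5]
grip_width: 0.0699
grasp_force: 0.0
```

>>> drive_tool:
  angular:
    - [0,0,0]
    - [0,0,0]
    - [0,0,0]
    - [0,0,0]
    - [0,0,0]
    - [0,0,0.07]
    - [0,0,0.07]
    - [0,0,0.06]
  delta_pos:
    - [0,0,0]
    - [0,0,0]
    - [0,0,0]
    - [0,0,0]
    - [0,0,0]
    - [0,0,-0.01]
    - [0,0,-0.01]
    - [0,0,-0.01]
  gripper: [4.4,4.4,4.4,4.4,4.4,4.4,4.4,4.4]
  squeeze: 9

```text
time_s: 15.95
tool_pos: [0.5832, 0.247, 0.1015]
tool_rot: [-180.0, 0.0, 15.4]
force: [-0.9, 0.6, 0.5]
grip_width: 0.0475
grasp_force: 9.0
```

```bash
python3 s.py | grep -E "torq|rot|qpos|grasp"
```

```text
qpos [   1.721   25.707  -34.345   93.568   15.568   65.572 -111.059]
tool_rot [-1.7998e+02  6.0000e-03  1.5412e+01]
wrist_torque [0.133 0.098 0.178]
grasp_force 8.996
```

>>> drive_tool:
  angular:
    - [0,0,0.06]
    - [0,0,0.06]
  delta_pos:
    - [0,0,-0.01]
    - [0,0,-0.01]
  gripper: [4.4,4.4]

```text
time_s: 16.15
tool_pos: [0.5833, 0.247, 0.1018]
tool_rot: [-180.0, 0.0, 8.5]
force: [-0.8, 1.0, 0.1]
grip_width: 0.0477
grasp_force: 9.0
```

```bash
python3 s.py | grep -E "torq|rot"
```

```text
tool_rot [-1.79985e+02  5.00000e-03  8.54800e+00]
wrist_torque [0.129 0.164 0.163]
```

>>> drive_tool:
  angular:
    - [0,0,0.06]
    - [0,0,0.06]
  delta_pos:
    - [0,0,-0.01]
    - [0,0,-0.01]
  gripper: [4.4,4.4]

```text
time_s: 16.35
tool_pos: [0.5832, 0.247, 0.1019]
tool_rot: [-180.0, 0.0, 1.7]
force: [-0.6, 0.6, -0.4]
grip_width: 0.0473
grasp_force: 9.0
```

```bash
python3 s.py | grep -E "torq|rot"
```

```text
tool_rot [-1.79989e+02  1.20000e-02  1.68800e+00]
wrist_torque [0.159 0.066 0.329]
```

>>> drive_tool:
  angular:
    - [0,0,0]
    - [0,0,0]
    - [0,0,0]
    - [0,0,0]
    - [0,0,0]
    - [0,0,0]
    - [0,0,0]
    - [0,0,0]
    - [0,0,-0.08]
    - [0,0,-0.075]
    - [0,0,0]
    - [0,0,0]
    - [0,0,0]
    - [0,0,0]
  delta_pos:
    - [0,0,0]
    - [0,0,0]
    - [0,0,0]
    - [0,0,0]
    - [0,0,-2.5]
    - [0,0,-2.5]
    - [0,0,-2.5]
    - [0,0,-2.5]
    - [0,0,0]
    - [0,0,0]
    - [-3.3,0,0]
    - [-3.25,0,0]
    - [0,0,0]
    - [0,0,0]
  gripper: [8,8,8,8,8,8,8,8,8,8,8,8,8,8]

```text
time_s: 17.75
tool_pos: [0.5194, 0.2341, 0.2025]
tool_rot: [179.9, -0.1, 10.7]
force: [0.5, -0.1, -0.7]
grip_width: 0.08
grasp_force: 0.0
```

```bash
python3 s.py | grep -E "torq|rot|qpos|pos"; python3 - <<'E'
from h import *
from cell import eyes,models
p=eyes.read_camera("wrist")
e=proj(p,place(np.array([[.045,0,.1],[-.012,0,.028]]),[.5417,.2378,.186]));print(e)
I=p["pixels"][:,:,::-1].copy()
near=lambda t,u:min(models.cut_out(p,t),key=lambda d:np.hypot(*(np.array(d["centre"])-u)))
k=near("knob_give",e[0]);c=near("cassette",e[1]);s=near("slicer",e[1]);print(k["centre"],c["centre"],s["centre"],k["p"],c["p"],s["p"])
for h in(.006,.01): print("knob",fit([(p,k["pixels"].astype(float))],[drum(0,.024,.078+h,.11+h)],[.585,.246,0]))
m=(k["pixels"]|c["pixels"]|s["pixels"]).astype(float)
q,f=fit([(p,m)],SL+[drum(.045,.024,.086,.118)]+TAB,[.5417,.2378,.186]);print("slicer",q,f)
for P in SL+TAB: cv2.polylines(I,[cv2.convexHull(proj(p,place(P,[.5417,.2378,.186])).astype(np.float32)).astype(int)],1,(0,255,0),1)
cv2.imwrite("pics/w4.png",I)
E
```

```text
qpos [   4.671   12.665  -36.087   96.544    7.835   73.247 -112.351]
tool_pos [0.519 0.234 0.202]
tool_rot [ 1.79946e+02 -8.90000e-02  1.06590e+01]
wrist_torque [-0.017 -0.031 -0.044]
[[320.0554092  128.44616647]
 [319.64560281 175.224375  ]]
[319.8, 128.9] [320.3, 189.3] [320.5, 138.4] 0.62 0.72 0.76
knob (array([0.58253082, 0.24774707, 0.06081821]), np.float64(0.058967391304347826))
knob (array([0.58288905, 0.24767916, 0.12247251]), np.float64(0.03804347826086957))
slicer [0.5377886  0.23996672 0.18309182] 0.03189661281179138
```

View pics/w4.png

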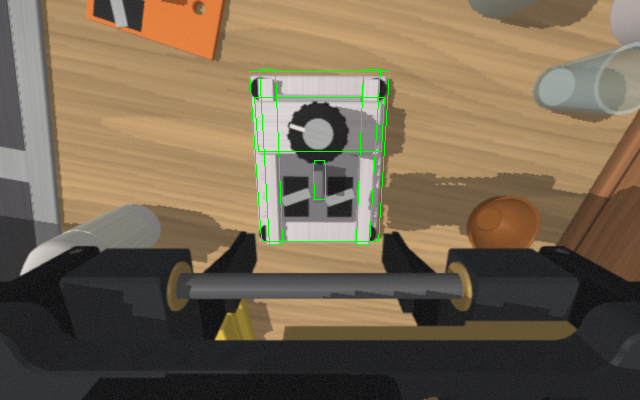

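>>> drive_tool:
  angular:
    - [0,0,0]
    - [0,0,0]
    - [0,0,0]
    - [0,0,0]
    - [0,0,0]
    - [0,0,0]
    - [0,0,0]
    - [0,0,0]
    - [0,0,0]
    - [0,0,0]
  delta_pos:
    - [-0.1,-0.1,2.2]
    - [0,0,2.4]
    - [0,0,2.4]
    - [0,0,2.4]
    - [0,0,2]
    - [0,0,1.5]
    - [0,0,1.2]
    - [0,0,0.8]
    - [0,0,0.3]
    - [0,0,0]
  gripper: [6,6,6,6,6,6,6,6,6,6]

```text
time_s: 18.95
tool_pos: [0.5181, 0.2353, 0.05]
tool_rot: [-180.0, -0.0, 10.6]
force: [0.3, -0.2, 1.0]
grip_width: 0.0601
grasp_force: 0.0
```

>>> drive_tool:
  angular:
    - [0,0,0]
    - [0,0,0]
    - [0,0,0]
    - [0,0,0]
    - [0,0,0]
    - [0,0,0]
    - [0,0,0]
    - [0,0,0]
    - [0,0,0]
    - [0,0,0]
  delta_pos:
    - [0,0,0]
    - [0,0,0]
    - [0,0,0]
    - [0,0,0]
    - [0,0,0]
    - [0,0,0]
    - [0,0,0]
    - [0,0,0]
    - [0,0,0]
    - [0,0,0]
  gripper: [0.8,0.8,0.8,0.8,0.8,0.8,0.8,0.8,0.8,0.8]
  squeeze: 20

```text
time_s: 19.95
tool_pos: [0.5179, 0.2352, 0.05]
tool_rot: [180.0, 0.0, 10.6]
force: [-0.9, 0.0, -0.1]
grip_width: 0.0116
grasp_force: 20.0
```

```bash
python3 s.py
```

```text
time_s 19.95
qpos [   1.918   21.703  -34.039  105.277   14.238   57.295 -117.362]
tool_pos [0.518 0.235 0.05 ]
tool_rot [1.79999e+02 7.00000e-03 1.06410e+01]
force [-0.943  0.046 -0.062]
wrist_torque [ 0.024  0.032 -0.061]
grip_width 0.012
grasp_force 19.998
```

>>> drive_tool:
  angular:
    - [0,0,0]
    - [0,0,0]
    - [0,0,0]
  delta_pos:
    - [-0.15,0,0]
    - [-0.2,0,0]
    - [-0.25,0,0]
  gripper: [0.8,0.8,0.8]
  squeeze: 25

```text
time_s: 20.25
tool_pos: [0.5121, 0.234, 0.05]
tool_rot: [180.0, -0.0, 10.6]
force: [1.3, 0.4, -1.6]
grip_width: 0.012
grasp_force: 25.0
```

>>> drive_tool:
  angular:
    - [0,0,0]
    - [0,0,0]
    - [0,0,0]
    - [0,0,0]
    - [0,0,0]
    - [0,0,0]
    - [0,0,0]
    - [0,0,0]
    - [0,0,0]
  delta_pos:
    - [-0.6,0,0]
    - [-0.9,0,0]
    - [-1,0,0]
    - [-1,0,0]
    - [-1,0,0]
    - [-1,0,0]
    - [-1,0,0]
    - [-0.5,0,0]
    - [0,0,0]
  gripper: [0.8,0.8,0.8,0.8,0.8,0.8,0.8,0.8,0.8]

```text
time_s: 21.15
tool_pos: [0.4417, 0.2207, 0.0499]
tool_rot: [179.9, 0.1, 10.7]
force: [-4.0, -1.5, 4.0]
grip_width: 0.0119
grasp_force: 25.0
```

>>> drive_tool:
  angular:
    - [0,0,0]
    - [0,0,0]
    - [0,0,0]
    - [0,0,0]
    - [0,0,0]
    - [0,0,0]
    - [0,0,0]
    - [0,0,0]
  delta_pos:
    - [0,0,-0.3]
    - [0,0,-0.8]
    - [0,0,-1.5]
    - [0,0,-2]
    - [0,0,-2]
    - [0,0,-2]
    - [0,0,-1.4]
    - [0,0,0]
  gripper: [0.8,0.8,0.8,0.8,0.8,0.8,0.8,0.8]

```text
time_s: 21.95
tool_pos: [0.4449, 0.222, 0.1527]
tool_rot: [-180.0, -0.3, 10.6]
force: [0.9, -0.4, -2.3]
grip_width: 0.0113
grasp_force: 25.0
```

```bash
python3 s.py; python3 - <<'E'
from cell import eyes
import cv2
p=eyes.read_camera("scene");cv2.imwrite("pics/c1.png",cv2.resize(p["pixels"][130:330,190:510,::-1],None,fx=2.5,fy=2.5,interpolation=2))
E
```

```text
time_s 21.95
qpos [   6.515    5.303  -37.571  109.668    3.617   65.892 -111.761]
tool_pos [0.445 0.222 0.153]
tool_rot [-179.971   -0.282   10.639]
force [ 0.881 -0.354 -2.306]
wrist_torque [ 0.013  0.058 -0.001]
grip_width 0.011
grasp_force 24.997
```

View pics/c1.png

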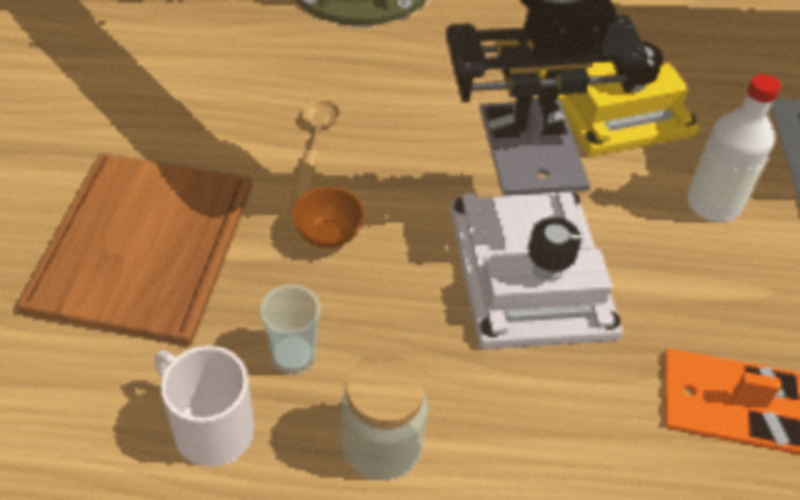

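>>> drive_tool:
  angular:
    - [0,0,0]
    - [0,0,0]
    - [0,0,0]
    - [0,0,0]
    - [0,0,0]
    - [0,0,0]
    - [0,0,0]
    - [0,0,0]
    - [0,0,0]
    - [0,0,0]
    - [0,0,0]
    - [0,0,0]
    - [0,0,0]
    - [0,0,0]
    - [0,0,0]
    - [0,0,0]
    - [0,0,0]
  delta_pos:
    - [0,1.5,0]
    - [0,2.5,0]
    - [0.03,3.3,0]
    - [0.03,3.3,0]
    - [0.03,3.3,0]
    - [0.03,3.3,0]
    - [0.03,3.3,0]
    - [0.03,3.3,0]
    - [0.03,3.3,0]
    - [0.03,3.3,0]
    - [0.03,3.3,0]
    - [0.03,3.3,0]
    - [0.03,3.3,0]
    - [0,2.5,0]
    - [0,1.27,0]
    - [0,0,0]
    - [0,0,0]
  gripper: [0.8,0.8,0.8,0.8,0.8,0.8,0.8,0.8,0.8,0.8,0.8,0.8,0.8,0.8,0.8,0.8,0.8]

```text
time_s: 23.7
tool_pos: [0.5276, -0.2096, 0.1492]
tool_rot: [-179.9, 0.1, 10.7]
force: [1.0, -0.0, -2.3]
grip_width: 0.0122
grasp_force: 25.0
```

```bash
python3 s.py; python3 - <<'E'
from cell import eyes
import cv2
p=eyes.read_camera("side");cv2.imwrite("pics/d1.png",cv2.resize(p["pixels"][80:260,200:440,::-1],None,fx=3,fy=3,interpolation=2))
E
```

```text
time_s 23.7
qpos [ 32.875  12.708 -15.693 100.891   3.627  67.012 -63.159]
tool_pos [ 0.528 -0.21   0.149]
tool_rot [-1.79884e+02  6.20000e-02  1.07180e+01]
force [ 0.966 -0.022 -2.313]
wrist_torque [0.004 0.031 0.029]
grip_width 0.012
grasp_force 24.997
```

View pics/d1.png

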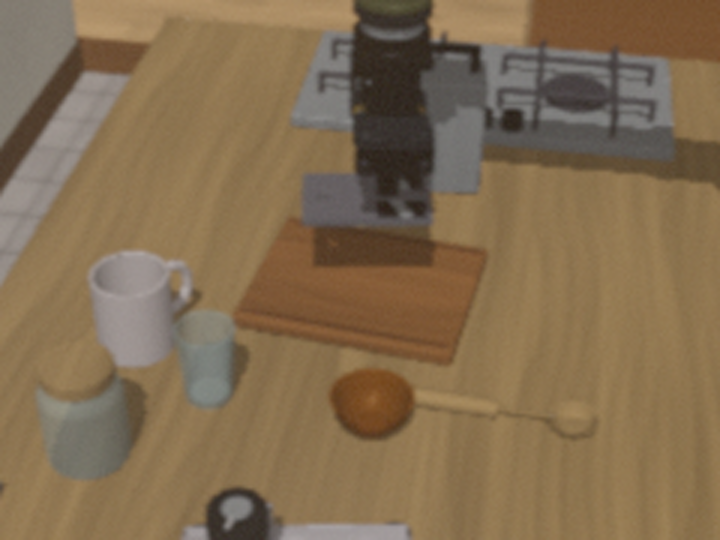

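>>> drive_tool:
  angular:
    - [0,0,0]
    - [0,0,0]
    - [0,0,0]
    - [0,0,0]
    - [0,0,0]
    - [0,0,0]
    - [0,0,0]
    - [0,0,0]
    - [0,0,0]
  delta_pos:
    - [0,0,1.2]
    - [0,0,2]
    - [0,0,2]
    - [0,0,1.6]
    - [0,0,1.2]
    - [0,0,0.8]
    - [0,0,0.4]
    - [0,0,0.2]
    - [0,0,0]
  gripper: [0.8,0.8,0.8,0.8,0.8,0.8,0.8,0.8,0.8]

```text
time_s: 24.65
tool_pos: [0.5282, -0.2114, 0.0563]
tool_rot: [180.0, -0.0, 10.7]
force: [-0.2, -0.4, -2.7]
grip_width: 0.0115
grasp_force: 25.0
```

>>> drive_tool:
  angular:
    - [0,0,0]
    - [0,0,0]
    - [0,0,0]
    - [0,0,0]
    - [0,0,0]
  delta_pos:
    - [0,0,0.15]
    - [0,0,0.15]
    - [0,0,0.15]
    - [0,0,0.1]
    - [0,0,0]
  gripper: [0.8,0.8,0.8,0.8,0.8]

```text
time_s: 25.15
tool_pos: [0.5278, -0.2113, 0.0504]
tool_rot: [-180.0, 0.0, 10.6]
force: [-0.1, -0.2, -2.6]
grip_width: 0.0118
grasp_force: 25.0
```

>>> drive_tool:
  angular:
    - [0,0,0]
    - [0,0,0]
    - [0,0,0]
    - [0,0,0]
  delta_pos:
    - [0,0,0.1]
    - [0,0,0.1]
    - [0,0,0.05]
    - [0,0,0]
  gripper: [0.8,0.8,0.8,0.8]

```text
time_s: 25.55
tool_pos: [0.5279, -0.2114, 0.048]
tool_rot: [180.0, 0.0, 10.6]
force: [-1.0, -0.1, -3.6]
grip_width: 0.0118
grasp_force: 25.0
```

>>> drive_tool:
  angular:
    - [0,0,0]
    - [0,0,0]
    - [0,0,0]
  delta_pos:
    - [0,0,0.07]
    - [0,0,0.05]
    - [0,0,0]
  gripper: [0.8,0.8,0.8]

```text
time_s: 25.85
tool_pos: [0.5279, -0.2115, 0.048]
tool_rot: [180.0, 0.0, 10.6]
force: [-2.7, 0.3, 5.6]
grip_width: 0.0117
grasp_force: 25.0
```

>>> drive_tool:
  angular:
    - [0,0,0]
    - [0,0,0]
    - [0,0,0]
    - [0,0,0]
    - [0,0,0]
    - [0,0,0]
    - [0,0,0]
    - [0,0,0]
    - [0,0,0]
    - [0,0,0]
    - [0,0,0]
    - [0,0,0]
  delta_pos:
    - [0,0,0]
    - [0,0,0]
    - [0,0,0]
    - [0,0,0]
    - [0,0,0]
    - [0,0,-1]
    - [0,0,-2]
    - [0,0,-3]
    - [0,0,-3]
    - [0,0,-3]
    - [0,0,0]
    - [0,0,0]
  gripper: [4,4,4,4,4,4,4,4,4,4,4,4]

```text
time_s: 27.05
tool_pos: [0.5284, -0.2115, 0.1681]
tool_rot: [179.9, -0.1, 10.6]
force: [-0.3, 0.6, 0.2]
grip_width: 0.04
grasp_force: 0.0
```

```bash
python3 s.py | grep -E "force|pos"; python3 - <<'E'
from h import *
from cell import eyes
p=eyes.read_camera("scene");I=p["pixels"][:,:,::-1].copy()
q=[.549,-.2076,.186]
print(proj(p,[[.55,-.2067,.018]]))
cv2.imwrite("pics/c2.png",cv2.resize(I[150:310,170:350],None,fx=3.5,fy=3.5,interpolation=2))
E
```

```text
qpos [ 33.035  11.799 -15.693  99.688   3.426  68.851 -62.925]
tool_pos [ 0.528 -0.212  0.168]
force [-0.299  0.587  0.221]
grasp_force 0.0
[[245.46644567 224.24674109]]
```

View pics/c2.png

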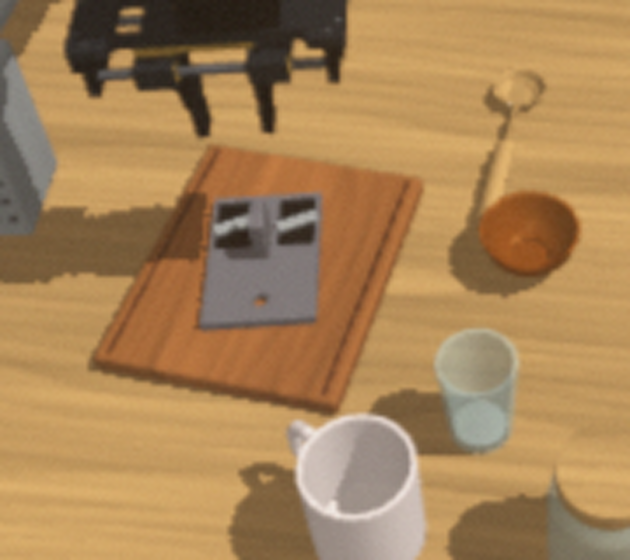

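The cassette lies flat with its tab up. In the crop its centre is near (262,262), and the board's centre is at about (264,260). The gripper is clear of everything.

```bash
python3 -c "
from cell import env
print(env.sign_off())"
```

```text
the job is handed in; nothing more can be done
None
```

The job is handed in: I turned the knob clockwise until it just met its stop, drew the cassette forward and laid it flat, tab up, in the middle of the board, with the arm clear and no other item touched; sign-off returned no verdict.

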